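# Shift the linear stage's feed lever into the green slot

## Robot

A 6-joint arm with a two-finger parallel gripper is mounted at the origin on the work surface. World frame = base frame: x ahead of the robot, y to its left, z up, the work surface at z = 0. Lengths are in m, angles in rad, forces in N, time in s.
With the tool pointing down it reaches from about 0.4 to 0.825 m from the base axis. Payload 7 kg.
Tool frame: the origin (TCP) lies midway between the tips of the shut fingers; the grasp point (between the pads) lies 19 mm behind it; z points along the fingers, y is the line along which they close (so a half turn about z gives the same grasp; the last joint's range is limited). The gripper opens to 88 mm and grips with 3 to 60 N. Pads are 19 mm wide; open, the fingers measure 130 mm over their backs; the gripper's body (78 mm by 193 mm) begins 47 mm behind the grasp point.
Start: joints at [-0.909, 0.359, 0.012, 0, -1.224, -0.288], TCP at [0.246, -0.628, 0.187] pointing down, gripper open.
Joint ranges: [-3.07, 3.07], [-1.43, 2.12], [-1.02, 1.25], [-3.03, 1.67], [-3.05, -0], [-3.03, 3.03]. Speed limits (rad/s): [2.39, 2.39, 3.01, 3.14, 3.14, 3.14].

## Interface

Orientations are given as [roll, pitch, yaw] about the fixed x, y, z axes, in that order (R = Rz(yaw) Ry(pitch) Rx(roll)).
In Python, from station import arm gives the robot as it stands.
- The arm moves only by the tool servo_tool, never from a script. Its argument "deltas" is a list of rows, each a list of 7 numbers: the closure, from -1 (fully open) to 1 (shut), then the shift along the tool's x, y, z in mm, then the turn, a rotation vector about the tool's x, y, z in degrees. In form: [[gripper, x, y, z, ax, ay, az], ...]. A call has 1 to 20 rows; each row shifts and turns the commanded pose from where the row before left it, along the tool's axes as they then stand; what a row does not reach is not made up. A row lasts 1/12 s, in which the tool goes at most 41.7 mm and 7.16 degrees, less where a joint would pass 70% of its speed; a pose out of reach is approached as far as the arm can. A call is refused whole if a number of a shift passes 41.7 or a number of a turn 7.16, either way. A call with a gripper value outside its range is refused whole. The fingers move at their own pace and stop on an object; "squeeze" is the grip in N (left out, the last holds). Time passes only in rows, so rows that do not move let the fingers close. It gives the time, the measured TCP pose, the force, the opening and the grip force at its end, in the units of the state.
- arm.get_state(): the state, without advancing time (a new reading comes with each control period).
- arm.grab_frame(name): name is "scene" or "top"; returns a dict with "color" (480x640x3 uint8, red, green, blue), "K" (3x3 intrinsics, pixels), "position" and "orientation" of the camera in the world. Camera axes: x right, y down, z forward; pixel columns grow to the right and rows downward; lengths in m; the calibration is good to about 2 mm. A picture is of the moment at which its call begins. There is no depth.
- arm.job_done(): hands the job in; it is judged then, once.
Trained networks look in a picture, given as the dict that the camera call returned (one of the last four; its "shot" number tells which), for a name from the list of things; names that differ only in an ending like _2 or _b are one class to them, and where a whole thing is asked for, a point or a joint stands for the part that bears it (a point fixed in the world has none). Each returns a list of dicts, best first, with "conf" (0 to 1); they miss things now and then, are a little off and sometimes report something else, mostly with a low value. They report only what shows in the picture. A call takes as long as a camera call.
- arm.recognise(query, picture): "at" ([x, y, z] in m, in the coordinates of the camera as it stood for that picture, good to about 4 mm: the middle of the surface that is visible of it).
The state is a dict: "t": time; "q": joint angles; "qd": joint speeds; "joint_efforts": joint torques, N m; "eef_pos": TCP position; "ee_rot": TCP orientation; "force": force on the tool from outside, world axes, zero at the start; "moment": the same for the moment, N m; "width": finger opening in m; "gripper_force": force on a finger pad.
Only numpy, scipy, OpenCV 4.12 (cv2) and the standard library are available. Lean on these libraries where they do the work, as an engineer would, in place of code of your own. Each camera call takes 0.05 s, during which the arm holds its last target. There are 200 camera calls.

## Task

Change the feed of the linear stage: with the fingertips, push the red ball-knobbed selector lever along the channels of its gate out of the middle lane, sideways to the correct side, and then fully home to the end of the slot marked with the green tag, and leave it there. Push it gently and only push: do not pull the knob up, do not put the lever home in the slot of any other colour on the way, and leave the bottle, vial, mouse and screwdriver where they are.

Things in the scene. Friction and masses are not known exactly. Their poses are not given: they have to be found in the camera images.
- housing: Fixed black feed unit, 200 (x) x 300 (y) x 115 mm high, turned by up to 25 degrees, with a low linear stage (up to 70 mm high, as far as x = +170 mm) along its far side. Origin: centre of the underside; x points to its far side, y to its left. On top an aluminium gate plate, 180 x 160 mm.
- gate_centre (a point): Middle of the gate, at the plate's top, 115 mm above the housing's origin, same axes. Dark cut-out: three lanes along x (at y = -26, 0, +26 mm, 16 mm wide, shut at x = +/-34 mm) joined by one cross channel along y (at x = 0, 18 mm wide). The 10 mm stem moves along x in a lane, along y only near x = 0. The tongues between the lanes have round noses.
- pivot (a point): Pivot of the lever, at x = 0, y = 0, z = 25 mm of the housing. With a = swing_x and b = swing_y the ball centre lies 150 mm * (sin a, cos a * sin b, cos a * cos b) from it in the housing's axes.
- knob_centre (a point): Centre of the red ball knob (32 mm diameter) on the lever; 175 mm above the table when upright, about 162 mm in a corner slot, with 30 mm or more free below the ball. In the housing frame, home in a corner slot it is 43 to 47 mm from the middle in x and 38 to 46 mm in y; at the ends of the cross channel 40 to 46 mm in y.
- swing_x (a joint): Lean of the lever along the housing's x, rad, + to the far side. 0 = middle of the cross channel (within about +/-0.04 it passes sideways), about +/-0.30 = fully home at a lane's end. It stays where it is left (friction: about 1.5 N at the ball moves it) and stops hard at the gate's edges.
- swing_y (a joint): Lean of the lever along the housing's y, rad: + to the left. 0 = middle lane (where it starts, anywhere along that lane), about +/-0.29 = in line with the left/right lane. Same friction.
- knob (a joint): Pull-up of the ball knob along the lever, m: 0 = down, as it must stay; up to 0.012 when pulled up against a spring of 15 N at first.
- green_tag: Round green tag, marks the goal slot. 20 mm across, flat on the plate just beyond the end of its slot, at x = +/-70, y = +/-42 mm of the housing. Each of the four corner slots (left or right lane, near or far end) has one tag; the colours are dealt anew every time. Its centre is about 26 mm farther out than the ball of a lever that is home.
- yellow_tag: Round yellow tag like the green one, at another corner slot.
- blue_tag: Round blue tag like the green one, at another corner slot.
- white_tag: Round white tag like the green one, at another corner slot.
- reagent_bottle: Amber bottle standing on the table beside the unit (left), 52 mm across, 110 mm high; origin at its base. Leave it alone.
- vial: Small glass vial with a black cap standing on the right end of the unit's top, 24 mm across, 42 mm high; origin at its base. Leave it alone.
- mouse: Black computer mouse on the table to the right of the unit, 100 x 58 x 30 mm; origin at the centre of its underside. Leave it alone.
- screwdriver: Yellow-handled screwdriver lying on the table in front of the unit, 160 mm long, 26 mm thick; origin under its middle. Leave it alone.

How it is judged:
By the outcome, as a careful person would: the job done as asked, in the order asked, and still so for the second after the job is handed in, with the robot touching nothing.
It also fails if it takes over 69 s, if anything falls off the work surface, if the arm or the gripper's body presses on something with over 40 N, if the wrist force passes 120 N, or if a joint passes its speed limit or range.

## Working session

There is one attempt and no reset: what is moved stays moved. The work goes in short steps, Python scripts to look and compute and a tool call to move; the robot and the scene stay as the last step left them, time stands still between calls to the robot, and variables do not carry over. Pictures are saved under pics/ and viewed, at most 10 in all, crops included, and the job is handed in when it is done.

Besides the shell and the picture viewer there is one more tool, called after "Request:" as name(argument=value, ...), one argument or row to a line, values as JSON. servo_tool: Moves the arm, as the interface text tells. Its arguments: {"type":"object","properties":{"deltas":{"type":"array","items":{"type":"array","items":{"type":"number"}}},"squeeze":{"type":"number"}},"required":["deltas"]}

```bash
mkdir -p pics; cat > h.py <<'E'
import numpy as np, cv2
from station import arm
from scipy.spatial.transform import Rotation as R
def cam(f):
    o=np.array(f["orientation"],float)
    M=o if o.shape==(3,3) else (R.from_euler('xyz',o).as_matrix() if o.size==3 else R.from_quat(o).as_matrix())
    return M,np.array(f["position"],float)
def world(f,p):
    M,c=cam(f); return M@np.array(p)+c
def save(f,n): cv2.imwrite(f"pics/{n}.png",f["color"][:,:,::-1])
E
python3 - <<'E'
from h import *
np.set_printoptions(precision=4,suppress=True)
for n in("scene","top"):
    f=arm.grab_frame(n); save(f,n+"0"); print(n,f["position"],f["orientation"],f["K"])
    for q in("green_tag","yellow_tag","blue_tag","white_tag","knob_centre","housing","gate_centre","vial","reagent_bottle","mouse","screwdriver"):
        try:
            for d in arm.recognise(q,f)[:2]: print(q,round(d["conf"],2),world(f,d["at"]))
        except Exception as e: print(q,e)
s=arm.get_state();print(s["t"],s["eef_pos"],s["ee_rot"],s["width"])
E
```

```text
scene [1.1312 0.0965 0.5978] [-2.2622 -0.0222  1.6955] [[458.93     0.     316.2318]
 [  0.     458.93   238.2073]
 [  0.       0.       1.    ]]
green_tag 0.44 [ 0.617  -0.0261  0.1201]
yellow_tag 0.57 [ 0.5038 -0.1445  0.1171]
blue_tag 0.6 [ 0.4805 -0.0694  0.1165]
white_tag 0.45 [ 0.6351 -0.1068  0.114 ]
knob_centre 0.77 [ 0.5324 -0.0919  0.1739]
housing 0.95 [ 0.6597 -0.0771  0.0754]
housing 0.52 [ 0.5828 -0.2062  0.1399]
gate_centre 0.61 [ 0.6541 -0.0744  0.0774]
vial 0.92 [ 0.5807 -0.205   0.1411]
reagent_bottle 0.92 [0.5151 0.1177 0.0644]
reagent_bottle 0.54 [ 0.5333 -0.0937  0.1696]
mouse 0.98 [ 0.5795 -0.3036  0.029 ]
top [0.4139 0.0485 0.9859] [-2.9805 -0.008  -1.5599] [[544.2245   0.     316.9055]
 [  0.     544.2245 246.9034]
 [  0.       0.       1.    ]]
yellow_tag 0.45 [ 0.5064 -0.1479  0.1145]
yellow_tag 0.39 [ 0.5811 -0.0735  0.107 ]
blue_tag 0.49 [ 0.478  -0.0669  0.1205]
white_tag 0.49 [ 0.6405 -0.1119  0.1204]
knob_centre 0.55 [ 0.5232 -0.0951  0.1856]
housing 0.92 [ 0.5857 -0.0705  0.1087]
housing 0.4 [ 0.5037 -0.143   0.1205]
gate_centre 0.74 [ 0.5868 -0.0741  0.1101]
vial 0.78 [ 0.5718 -0.2082  0.1499]
reagent_bottle 0.88 [0.4919 0.1125 0.0797]
reagent_bottle 0.74 [ 0.6154 -0.0256  0.1169]
mouse 0.71 [ 0.5662 -0.3049  0.0264]
mouse 0.51 [ 0.6385 -0.1108  0.1195]
screwdriver 0.74 [ 0.4103 -0.113   0.0244]
1.2 [ 0.2464 -0.6284  0.1867] [ 3.1416 -0.     -2.7678] 0.087641542653914
```

View pics/scene0.png

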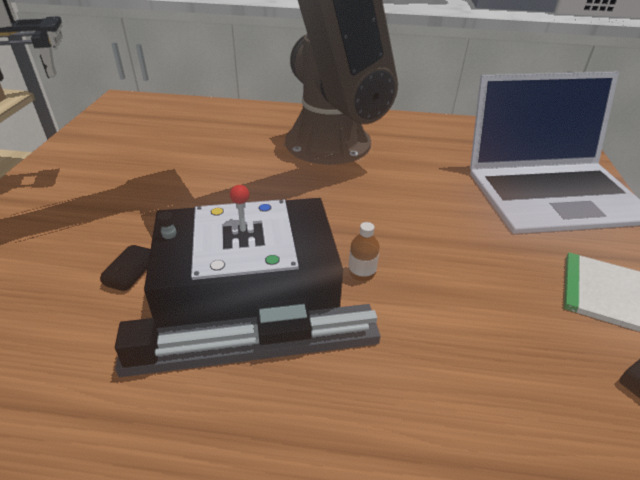

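View pics/top0.png

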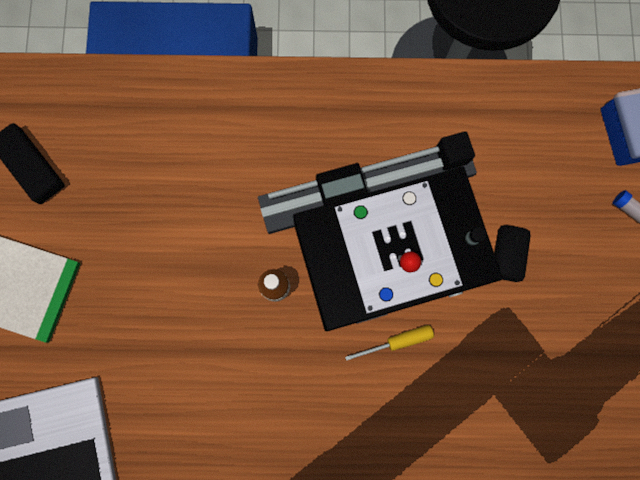

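```bash
cat >> h.py <<'E'
def ray(f,u,v,z):
    M,c=cam(f); d=M@np.linalg.inv(f["K"])@np.array([u,v,1.]); return c+d*(z-c[2])/d[2]
def hsvblob(f,lo,hi,minA=20):
    h=cv2.cvtColor(f["color"],cv2.COLOR_RGB2HSV); m=cv2.inRange(h,lo,hi)
    n,_,st,ce=cv2.connectedComponentsWithStats(m); return [(ce[i],st[i,4]) for i in range(1,n) if st[i,4]>=minA]
E
python3 - <<'E'
from h import *
np.set_printoptions(precision=4,suppress=True)
for n in("scene","top"):
    f=arm.grab_frame(n)
    for k,lo,hi,z in(("green",(45,80,50),(85,255,255),.115),("blue",(95,110,50),(125,255,255),.115),("yellow",(20,110,90),(35,255,255),.115),("red",(0,130,70),(8,255,255),.17)):
        for c,a in hsvblob(f,lo,hi): print(n,k,c,a,ray(f,*c,z))
E
```

```text
scene green [571.8849 281.1011] 643 [0.5934 0.4288 0.115 ]
scene green [271.9059 259.2353] 85 [ 0.6124 -0.0274  0.115 ]
scene blue [566.3443 106.8724] 3755 [-0.078   0.6106  0.115 ]
scene blue [264.3148 207.037 ] 54 [ 0.4782 -0.0683  0.115 ]
scene yellow [216.6667 210.8333] 60 [ 0.5024 -0.1486  0.115 ]
scene red [239.0411 193.3116] 292 [ 0.5212 -0.0986  0.17  ]
top green [360.2031 211.6328] 128 [ 0.6149 -0.0273  0.115 ]
top green [ 56.632 300.171] 1000 [0.4647 0.4559 0.115 ]
top blue [168.9753  28.2678] 8379 [0.9356 0.3032 0.115 ]
top blue [616.4413 134.4683] 1040 [ 0.7536 -0.4596  0.115 ]
top blue [621.9899 198.8939] 198 [ 0.642  -0.4602  0.115 ]
top blue [385.8929 293.9571] 140 [ 0.4805 -0.0682  0.115 ]
top yellow [435.8358 279.3284] 134 [ 0.505  -0.1488  0.115 ]
top yellow [410.6387 337.4754] 631 [ 0.4123 -0.1067  0.115 ]
top red [410.0213 261.5988] 329 [ 0.5257 -0.0978  0.17  ]
```

The lever stands at the near end of the middle lane (top view, ball at pixel 410,262). Green is the far-left slot (360,212), so I push far, then left, then far. The housing is at about (0.559, -0.088) with a yaw of 16.9°.

Request:
servo_tool(
  deltas=[
    [1, 0, 0, -35, 0, 0, 4.5],
    [1, 0, 0, -35, 0, 0, 0],
    [1, 0, 0, -30, 0, 0, 0],
    [1, -22, 25, 0, 0, 0, 0],
    [1, -22, 25, 0, 0, 0, 0],
    [1, -22, 25, 0, 0, 0, 0],
    [1, -22, 25, 0, 0, 0, 0],
    [1, -22, 25, 0, 0, 0, 0],
    [1, -22, 25, 0, 0, 0, 0],
    [1, -22, 25, 0, 0, 0, 0],
    [1, -22, 25, 0, 0, 0, 0],
    [1, -22, 25, 0, 0, 0, 0],
    [1, -22, 25, 0, 0, 0, 0],
    [1, -22, 25, 0, 0, 0, 0],
    [1, -22, 25, 0, 0, 0, 0],
    [1, -22, 25, 0, 0, 0, 0],
    [1, -22, 25, 0, 0, 0, 0],
    [1, -22, 25, 0, 0, 0, 0],
    [1, -22, 25, 0, 0, 0, 0],
    [1, -4, 0, 0, 0, 0, 0],
  ],
  squeeze=10,
)

```text
t: 2.97
eef_pos: [0.4722, -0.1383, 0.2868]
ee_rot: [3.141, 0.001, -2.843]
force: [-0.1, 0.5, -1.3]
width: 0.0004
gripper_force: 0.0
```

Request:
servo_tool(
  deltas=[
    [1, 0, 25, 0, 0, 0, 0],
    [1, 0, 0, 0, 0, 0, 0],
    [1, 0, 0, 0, 0, 0, 0],
  ],
)

```text
t: 3.22
eef_pos: [0.4633, -0.1175, 0.287]
ee_rot: [-3.142, 0.001, -2.844]
force: [0.4, -1.1, -0.4]
width: 0.0005
gripper_force: 0.0
```

```bash
cat >> h.py <<'E'
C=np.array([.559,-.088]);Y=np.radians(16.9)
def hf(p):
    d=np.array(p)[:2]-C; return np.round(1000*np.array([d[0]*np.cos(Y)+d[1]*np.sin(Y),-d[0]*np.sin(Y)+d[1]*np.cos(Y)]),1)
def report(name=None,cams=("scene","top")):
    s=arm.get_state(); print("t",s["t"],"tcp h",hf(s["eef_pos"]),"z",s["eef_pos"][2],"rot",np.degrees(s["ee_rot"]),"F",np.round(s["force"],1),"w",s["width"])
    for n in cams:
        f=arm.grab_frame(n)
        if name: save(f,name+n)
        for c,a in hsvblob(f,(0,130,70),(8,255,255),40): print(n,"red",c,a,hf(ray(f,*c,.172)))
E
python3 -c "
from h import *
report('a')"
```

```text
t 3.2167 tcp h [-100.1   -0.4] z 0.2869574923931573 rot [-1.79995555e+02  3.69029278e-02 -1.62971281e+02] F [ 0.4 -1.1 -0.4] w 0.0005219289145236384
scene red [239.03257329 193.66449511] 307 [-35.2   0.8]
```

Request:
servo_tool(
  deltas=[
    [1, 0, 0, 25, 0, 0, 0],
    [1, 0, 0, 25, 0, 0, 0],
    [1, 0, 0, 25, 0, 0, 0],
    [1, 0, 0, 25, 0, 0, 0],
    [1, 0, 0, 20, 0, 0, 0],
    [1, 0, 0, 15, 0, 0, 0],
    [1, -10, 0, 0, 0, 0, 0],
    [1, -10, 0, 0, 0, 0, 0],
    [1, -5, 0, 0, 0, 0, 0],
    [1, -4, 0, 0, 0, 0, 0],
    [1, -4, 0, 0, 0, 0, 0],
    [1, -4, 0, 0, 0, 0, 0],
    [1, -4, 0, 0, 0, 0, 0],
    [1, -4, 0, 0, 0, 0, 0],
    [1, -3, 0, 0, 0, 0, 0],
    [1, -3, 0, 0, 0, 0, 0],
    [1, -3, 0, 0, 0, 0, 0],
    [1, -1, 0, 0, 0, 0, 0],
    [1, 0, 0, 0, 0, 0, 0],
  ],
)

```text
t: 4.9
eef_pos: [0.5162, -0.1021, 0.1516]
ee_rot: [3.142, -0.0, -2.846]
force: [0.5, -0.5, -0.1]
width: 0.0002
gripper_force: 0.0
```

```bash
python3 -c "
from h import *
report('b')"
```

```text
t 4.9 tcp h [-45.  -1.] z 0.15159519262733148 rot [ 1.79999874e+02 -7.05378753e-03 -1.63078249e+02] F [ 0.5 -0.5 -0.1] w 0.00016849063868344617
scene red [239.11437908 193.5751634 ] 306 [-35.5   1. ]
```

```bash
python3 -c "
import cv2
a=cv2.imread('pics/bscene.png')[120:300,130:350];b=cv2.imread('pics/btop.png')[150:330,280:500]
cv2.imwrite('pics/bb.png',cv2.resize(cv2.vconcat([a,b]),None,fx=1.6,fy=1.6,interpolation=2))"
```

```text
(no output)
```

View pics/bb.png

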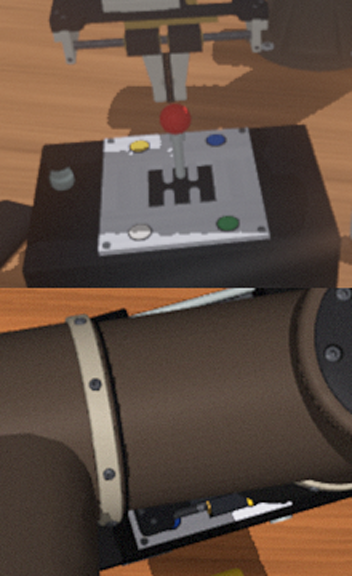

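```bash
python3 -c "
from h import *
f=arm.grab_frame('scene');M,c=cam(f);s=arm.get_state()
def pr(p):
    q=f['K']@M.T@(np.array(p)-c); return q[:2]/q[2]
p=np.array(s['eef_pos']); print(p,s['q'],pr(p))
for dz in(0,.02,.04):
  for dx in(-.02,0): print(dz,dx,pr(p+[dx*.957,dx*.29,dz]))
print(hsvblob(f,(0,130,70),(8,255,255),40))
print('ball',pr([.5237,-.0977,.172]))
save(f,'c')
import cv2
cv2.imwrite('pics/c2.png',cv2.resize(f['color'][130:260,170:310,::-1],None,fx=4,fy=4,interpolation=2))
"
```

```text
[ 0.51585206 -0.10219801  0.15164706] [ 1.77725219e-01  1.40576162e-01 -3.65848953e-01 -3.75641454e-05
 -1.06446888e+00 -1.45328676e+00] [238.68017113 200.43993331]
0 -0.02 [238.20474066 193.80479344]
0 0 [238.68017113 200.43993331]
0.02 -0.02 [237.18316187 183.94681933]
0.02 0 [237.64621008 190.49684966]
0.04 -0.02 [236.12738506 173.7588431 ]
0.04 0 [236.57693474 180.21416618]
[(array([239.08469055, 193.64820847]), np.int32(307))]
ball [239.08680577 193.19357595]
```

View pics/c2.png

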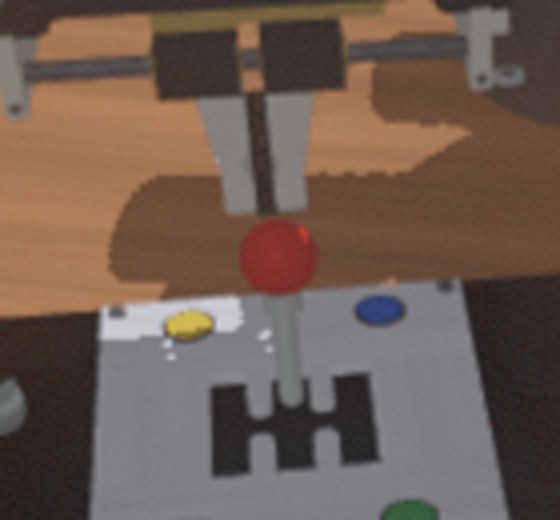

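```bash
python3 -c "
from h import *
f=arm.grab_frame('scene');M,c=cam(f)
def pr(p):
    q=f['K']@M.T@(np.array(p)-c); return q[:2]/q[2]
print(pr([.4633,-.1175,.287]),pr([.246,-.628,.187]))
a=cv2.imread('pics/ascene.png')[40:260,140:340]
cv2.imwrite('pics/a2.png',cv2.resize(a,None,fx=2.7,fy=2.7,interpolation=2))
"
```

```text
[230.34612171 110.50237517] [32.54047093 95.12925292]
```

View pics/a2.png

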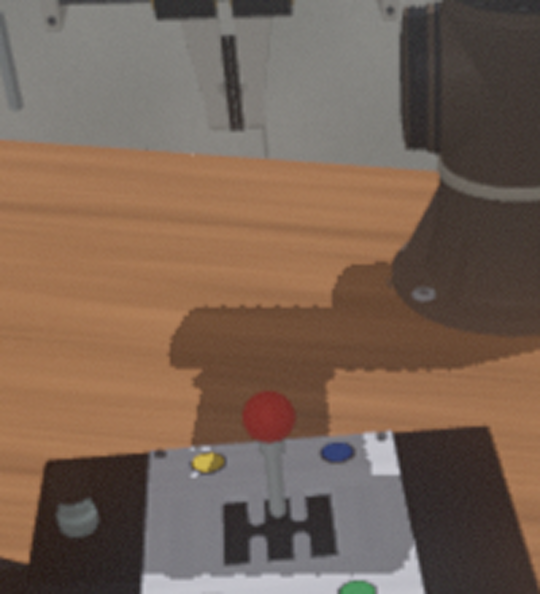

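```bash
python3 -c "
from h import *
from scipy.optimize import least_squares
f=arm.grab_frame('scene');M,c=cam(f)
def pr(p):
    q=f['K']@M.T@(np.array(p)-c); return q[:2]/q[2]
P=[np.array([.4633,-.1175,.287]),np.array([.5159,-.1022,.1516])];O=[np.array([227,88]),np.array([236,183])]
fun=lambda o:np.concatenate([pr(p+o)-u for p,u in zip(P,O)])
for o in ([0,0,.035],[0,0,.04],[0,0,.045],[-.05,0,0],[-.05,-.015,0],[-.025,0,.02]): print(o,fun(np.array(o)))
r=least_squares(fun,[0,0,0]);print(r.x,r.fun)
"
```

```text
[0, 0, 0.035] [ 1.13347662  0.91454506  0.84147043 -0.14229189]
[0, 0, 0.04] [ 0.80589977 -2.28148183  0.57071354 -2.7455994 ]
[0, 0, 0.045] [ 0.47533387 -5.50667177  0.29763484 -5.37123101]
[-0.05, 0, 0] [11.3698237   9.99285845  9.86098569  1.40762563]
[-0.05, -0.015, 0] [2.58945084 9.35296527 1.55360632 0.67242841]
[-0.025, 0, 0.02] [ 6.31752065  4.12253154  5.40620493 -0.58388836]
[0.00690339 0.00068468 0.0391723 ] [ 0.06468958 -0.00603679 -0.06884458  0.0064245 ]
```

The tips show about 38 mm higher in both pictures than the reported TCP, and they passed just over the ball without touching it. I'll back off, lower the tool and check again.

Request:
servo_tool(
  deltas=[
    [1, 15, 0, 0, 0, 0, 0],
    [1, 15, 0, 0, 0, 0, 0],
    [1, 15, 0, 0, 0, 0, 0],
    [1, 0, 0, 0, 0, 0, 0],
    [1, 0, 0, 10, 0, 0, 0],
    [1, 0, 0, 10, 0, 0, 0],
    [1, 0, 0, 8, 0, 0, 0],
    [1, 0, 0, 0, 0, 0, 0],
    [1, 0, 0, 0, 0, 0, 0],
  ],
)

```text
t: 5.9
eef_pos: [0.4726, -0.1153, 0.1225]
ee_rot: [3.141, -0.002, -2.846]
force: [-0.3, -0.1, 0.1]
width: 0.0005
gripper_force: 0.0
```

```bash
python3 -c "
from h import *
report('d')
f=arm.grab_frame('scene');M,c=cam(f);p=np.array(arm.get_state()['eef_pos'])
for o in ([0,0,0],[.007,0,.037]):
    q=f['K']@M.T@(p+o-c); print(q[:2]/q[2])
cv2.imwrite('pics/d2.png',cv2.resize(f['color'][130:260,170:310,::-1],None,fx=4,fy=4,interpolation=2))
"
```

```text
t 5.9 tcp h [-90.6  -1. ] z 0.12254575676101429 rot [ 1.79985515e+02 -1.37694115e-01 -1.63077221e+02] F [-0.3 -0.1  0.1] w 0.00048447841275182376
scene red [239.05315615 193.60465116] 301 [-35.4   0.9]
[238.92060439 199.14530443]
[236.07520141 183.81352393]
```

View pics/d2.png

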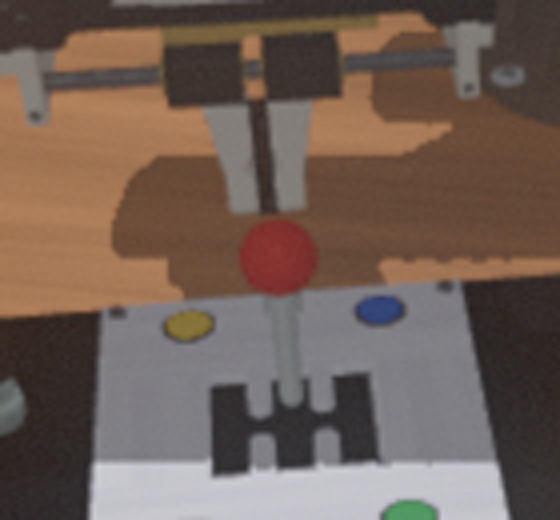

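The tips now sit at pixel (236,183), as the +37 mm offset predicts, so the real tip height is about 0.16. Lowering 6 mm more and pushing.

Request:
servo_tool(
  deltas=[
    [1, 0, 0, 6, 0, 0, 0],
    [1, -8, 0, 0, 0, 0, 0],
    [1, -8, 0, 0, 0, 0, 0],
    [1, -5, 0, 0, 0, 0, 0],
    [1, -4, 0, 0, 0, 0, 0],
    [1, -4, 0, 0, 0, 0, 0],
    [1, -4, 0, 0, 0, 0, 0],
    [1, -4, 0, 0, 0, 0, 0],
    [1, -4, 0, 0, 0, 0, 0],
    [1, -3, 0, 0, 0, 0, 0],
    [1, -3, 0, 0, 0, 0, 0],
    [1, -3, 0, 0, 0, 0, 0],
    [1, -3, 0, 0, 0, 0, 0],
    [1, -2, 0, 0, 0, 0, 0],
    [1, -1, 0, 0, 0, 0, 0],
    [1, 0, 0, 0, 0, 0, 0],
  ],
)

```text
t: 7.38
eef_pos: [0.5268, -0.0989, 0.1176]
ee_rot: [-3.142, 0.0, -2.846]
force: [-1.6, -0.9, 0.8]
width: 0.0004
gripper_force: 0.6
```

```bash
python3 -c "
from h import *
report('e')"
```

```text
t 7.3833 tcp h [-34.  -1.] z 0.11762261912963383 rot [-1.79999232e+02  4.03165444e-03 -1.63079652e+02] F [-1.6 -0.9  0.8] w 0.0004389473973752598
scene red [239.77112676 201.23239437] 284 [-13.5   1.1]
```

Request:
servo_tool(
  deltas=[
    [1, -3, 0, 0, 0, 0, 0],
    [1, -3, 0, 0, 0, 0, 0],
    [1, -3, 0, 0, 0, 0, 0],
    [1, -1, 0, 0, 0, 0, 0],
    [1, 0, 0, 0, 0, 0, 0],
    [1, 6, 0, 0, 0, 0, 0],
    [1, 12, 0, 0, 0, 0, 0],
    [1, 15, 0, 0, 0, 0, 0],
    [1, 15, 0, 0, 0, 0, 0],
    [1, 0, -20, -30, 0, 0, 0],
    [1, 0, -20, -30, 0, 0, 0],
    [1, 0, -22, 0, 0, 0, 0],
    [1, 0, 0, 0, 0, 0, 0],
  ],
)

```text
t: 8.57
eef_pos: [0.5093, -0.1719, 0.1798]
ee_rot: [-3.14, 0.004, -2.847]
force: [0.1, 0.4, -0.1]
width: 0.0004
gripper_force: 0.0
```

```bash
python3 -c "
from h import *
report('f')
f=arm.grab_frame('scene')
for z in(.173,.175,.177):
  for c,a in hsvblob(f,(0,130,70),(8,255,255),40): print(z,hf(ray(f,*c,z)))
cv2.imwrite('pics/f2.png',cv2.resize(f['color'][130:290,170:340,::-1],None,fx=3.5,fy=3.5,interpolation=2))
"
```

```text
t 8.5667 tcp h [-71.9 -65.8] z 0.17978266006300053 rot [-179.88889881    0.22922296 -163.14459965] F [ 0.1  0.4 -0.1] w 0.00042026066161505906
scene red [239.6744186  204.72093023] 301 [-3.8  0.5]
0.173 [-2.6  0.5]
0.175 [0.3 0.6]
0.177 [3.1 0.6]
```

View pics/f2.png

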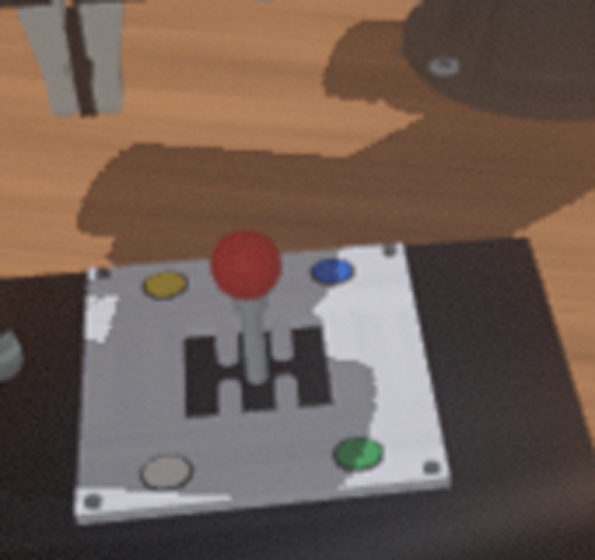

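Request:
servo_tool(
  deltas=[
    [1, -18, 0, 0, 0, 0, 0],
    [1, -18, 0, 0, 0, 0, 0],
    [1, -18, 0, 0, 0, 0, 0],
    [1, -18, 0, 0, 0, 0, 0],
    [1, 0, 0, 20, 0, 0, 0],
    [1, 0, 0, 22, 0, 0, 0],
    [1, 0, 0, 20, 0, 0, 0],
    [1, 0, 8, 0, 0, 0, 0],
    [1, 0, 8, 0, 0, 0, 0],
    [1, 0, 5, 0, 0, 0, 0],
    [1, 0, 4, 0, 0, 0, 0],
    [1, 0, 4, 0, 0, 0, 0],
    [1, 0, 4, 0, 0, 0, 0],
    [1, 0, 4, 0, 0, 0, 0],
    [1, 0, 4, 0, 0, 0, 0],
    [1, 0, 4, 0, 0, 0, 0],
    [1, 0, 4, 0, 0, 0, 0],
    [1, 0, 4, 0, 0, 0, 0],
    [1, 0, 3, 0, 0, 0, 0],
    [1, 0, 0, 0, 0, 0, 0],
  ],
)

```text
t: 10.38
eef_pos: [0.5605, -0.0942, 0.1155]
ee_rot: [3.141, -0.0, -2.846]
force: [0.6, 0.4, 0.4]
width: -0.0
gripper_force: 0.0
```

```bash
python3 -c "
from h import *
report('g')"
```

```text
t 10.3833 tcp h [-0.4 -6.4] z 0.11551723656435972 rot [ 1.79981165e+02 -1.30942144e-02 -1.63066625e+02] F [0.6 0.4 0.4] w -8.03129086923563e-06
scene red [255.45918367 204.37414966] 294 [-1.3 25.3]
top red [384.52403846 241.82211538] 208 [ 4.8 28.6]
```

Request:
servo_tool(
  deltas=[
    [1, 0, 3, 0, 0, 0, 0],
    [1, 0, 3, 0, 0, 0, 0],
    [1, 0, 3, 0, 0, 0, 0],
    [1, 0, 3, 0, 0, 0, 0],
    [1, 0, 2, 0, 0, 0, 0],
    [1, 0, 0, 0, 0, 0, 0],
  ],
)

```text
t: 10.98
eef_pos: [0.5565, -0.081, 0.1156]
ee_rot: [3.141, -0.0, -2.846]
force: [-0.7, -0.3, 0.5]
width: 0.0004
gripper_force: 0.0
```

```bash
python3 -c "
from h import *
report('h')"
```

```text
t 10.9833 tcp h [-0.3  7.4] z 0.1156380425769886 rot [ 1.79990996e+02 -4.50091718e-03 -1.63065588e+02] F [-0.7 -0.3  0.5] w 0.0003613633501956642
scene red [264.19791667 205.34027778] 288 [ 3.2 38.8]
top red [375.88888889 245.69135802] 162 [ 2.8 43. ]
```

Request:
servo_tool(
  deltas=[
    [1, 0, 2, 0, 0, 0, 0],
    [1, 0, 0, 0, 0, 0, 0],
    [1, 0, -6, 0, 0, 0, 0],
    [1, 0, -10, 0, 0, 0, 0],
    [1, 0, -10, 0, 0, 0, 0],
    [1, 0, 0, -20, 0, 0, 0],
    [1, 0, 0, -22, 0, 0, 0],
    [1, 15, 0, -20, 0, 0, 0],
    [1, 20, 0, 0, 0, 0, 0],
    [1, 20, 0, 0, 0, 0, 0],
    [1, 0, 19, 0, 0, 0, 0],
    [1, 0, 19, 0, 0, 0, 0],
    [1, 0, 19, 0, 0, 0, 0],
    [1, 0, 0, 0, 0, 0, 0],
    [1, 0, 0, 20, 0, 0, 0],
    [1, 0, 0, 22, 0, 0, 0],
    [1, 0, 0, 20, 0, 0, 0],
    [1, 0, 0, 0, 0, 0, 0],
  ],
)

```text
t: 12.58
eef_pos: [0.4921, -0.0669, 0.1122]
ee_rot: [3.14, -0.006, -2.848]
force: [-0.7, 0.2, -0.4]
width: 0.0007
gripper_force: 0.0
```

```bash
python3 -c "
from h import *
report('i')"
```

```text
t 12.5833 tcp h [-57.8  39.7] z 0.1121752815648095 rot [ 179.9253282    -0.3323433  -163.15650511] F [-0.7  0.2 -0.4] w 0.0006956966455535961
scene red [265.00347222 205.60763889] 288 [ 4.1 40. ]
```

Request:
servo_tool(
  deltas=[
    [1, -10, 0, 0, 0, 0, 0],
    [1, -10, 0, 0, 0, 0, 0],
    [1, -8, 0, 0, 0, 0, 0],
    [1, -4, 0, 0, 0, 0, 0],
    [1, -4, 0, 0, 0, 0, 0],
    [1, -4, 0, 0, 0, 0, 0],
    [1, -4, 0, 0, 0, 0, 0],
    [1, -4, 0, 0, 0, 0, 0],
    [1, -4, 0, 0, 0, 0, 0],
    [1, -4, 0, 0, 0, 0, 0],
    [1, -4, 0, 0, 0, 0, 0],
    [1, -4, 0, 0, 0, 0, 0],
    [1, -3, 0, 0, 0, 0, 0],
    [1, 0, 0, 0, 0, 0, 0],
  ],
)

```text
t: 13.85
eef_pos: [0.5591, -0.0462, 0.1155]
ee_rot: [-3.142, -0.0, -2.846]
force: [-1.3, 0.7, 0.3]
width: 0.0005
gripper_force: 0.5
```

```bash
python3 -c "
from h import *
report('j')"
```

```text
t 13.85 tcp h [12.2 39.9] z 0.11546559593649469 rot [-1.79994948e+02 -1.13057767e-02 -1.63076760e+02] F [-1.3  0.7  0.3] w 0.0004731606851683396
scene red [266.15087719 221.82105263] 285 [46.4 38.1]
```

Request:
servo_tool(
  deltas=[
    [1, -2, 0, 0, 0, 0, 0],
    [1, -2, 0, 0, 0, 0, 0],
    [1, -2, 0, 0, 0, 0, 0],
    [1, -1, 0, 0, 0, 0, 0],
    [1, 0, 0, 0, 0, 0, 0],
  ],
)

```text
t: 14.37
eef_pos: [0.5651, -0.0444, 0.1155]
ee_rot: [3.142, -0.001, -2.846]
force: [-2.2, -0.6, 0.4]
width: 0.0005
gripper_force: 1.1
```

Request:
servo_tool(
  deltas=[
    [1, -1, 0, 0, 0, 0, 0],
    [1, -1, 0, 0, 0, 0, 0],
    [1, 0, 0, 0, 0, 0, 0],
  ],
)

```text
t: 14.62
eef_pos: [0.5659, -0.0442, 0.1153]
ee_rot: [3.141, -0.003, -2.847]
force: [-5.2, -2.9, 0.3]
width: 0.0005
gripper_force: 2.9
```

Request:
servo_tool(
  deltas=[
    [1, -1, 0, 0, 0, 0, 0],
    [1, 0, 0, 0, 0, 0, 0],
  ],
)

```text
t: 14.78
eef_pos: [0.5662, -0.0441, 0.1152]
ee_rot: [3.141, -0.004, -2.847]
force: [-7.3, -1.9, 1.9]
width: 0.0006
gripper_force: 3.8
```

Request:
servo_tool(
  deltas=[
    [1, 5, 0, 0, 0, 0, 0],
    [1, 10, 0, 0, 0, 0, 0],
    [1, 20, 0, 0, 0, 0, 0],
    [1, 20, 0, 0, 0, 0, 0],
    [1, 20, 0, -20, 0, 0, 0],
    [1, 0, 0, -35, 0, 0, 0],
    [1, 0, -20, -35, 0, 0, 0],
    [1, 0, -40, 0, 0, 0, 0],
    [1, 0, -40, 0, 0, 0, 0],
    [1, 0, -40, 0, 0, 0, 0],
    [1, 0, -40, 0, 0, 0, 0],
    [1, 0, -40, 0, 0, 0, 0],
    [1, 0, -40, 0, 0, 0, 0],
    [1, 0, 0, 0, 0, 0, 0],
  ],
)

```text
t: 15.95
eef_pos: [0.5731, -0.3197, 0.2046]
ee_rot: [-3.14, -0.0, -2.85]
force: [0.8, 1.7, -0.2]
width: 0.001
gripper_force: 0.0
```

```bash
python3 -c "
from h import *
report('k')
a=cv2.imread('pics/kscene.png')[150:310,90:400];b=cv2.imread('pics/ktop.png')[120:370,240:550]
cv2.imwrite('pics/k2.png',cv2.resize(cv2.vconcat([a,b]),None,fx=1.45,fy=1.45,interpolation=2))"
```

```text
t 15.95 tcp h [ -53.9 -225.8] z 0.20461441112353573 rot [-1.79914804e+02 -8.19252234e-03 -1.63277939e+02] F [ 0.8  1.7 -0.2] w 0.000986788534831644
scene red [266.35741445 225.24714829] 263 [54.8 37.7]
top red [370.125      219.25328947] 304 [44.4 39.3]
```

View pics/k2.png

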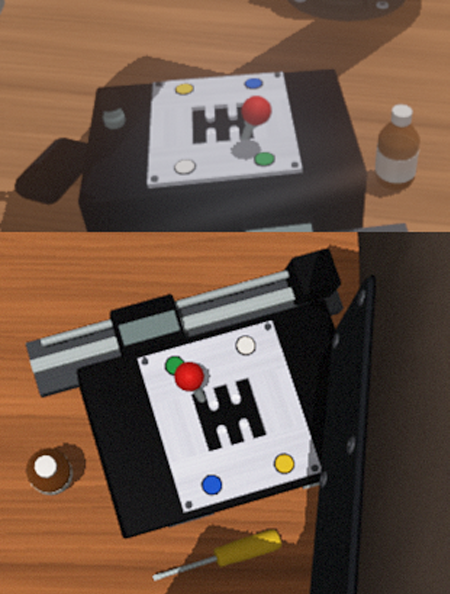

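The pictures show the ball at the green far-left slot (top view 370,219), about x 44, y 40 mm in the housing frame. The push met the hard stop, and the bottle, vial, mouse and screwdriver are undisturbed.

```bash
python3 -c "
from station import arm
print(arm.job_done())"
```

```text
the job is handed in; nothing more can be done
None
```

The selector lever is home in the green-tagged far-left slot, pushed there gently along the gate channels until it met the hard stop, and the job is handed in.

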